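Charge a grinding jar through a sprung filling head

ROBOT

A 6-joint arm with a two-finger parallel gripper is mounted at the origin on the work surface. World frame = base frame: x ahead of the robot, y to its left, z up, the work surface at z = 0. Lengths are in m, angles in rad, forces in N, time in s.
With the tool pointing down it reaches from about 0.3 to 0.85 m from the base axis. Payload 5.4 kg.
Tool frame: the origin (TCP) lies midway between the tips of the shut fingers; the grasp point (between the pads) lies 19 mm behind it; z points along the fingers, y is the line along which they close (so a half turn about z gives the same grasp; the last joint's range is limited). The gripper opens to 85 mm and grips with 20 to 120 N. Pads are 22 mm wide; open, the fingers measure 114 mm over their backs; the gripper's body (76 mm by 85 mm) begins 54 mm behind the grasp point. The pads swing forward as they close: fully open they stand 13 mm farther back than shut.
Start: joints at [-1.557, 0.158, 1.597, -0, 1.386, -0.21], TCP at [0.128, -0.561, 0.231] pointing down, gripper open.
Joint ranges: [-2.91, 2.91], [-0.94, 2.29], [0.18, 2.7], [-1.29, 4.43], [0.17, 2.64], [-3, 3]. Speed limits (rad/s): [2.57, 2.57, 3.14, 3.14, 3.14, 3.14].

INTERFACE

Orientations are given as a unit quaternion [x, y, z, w].
In Python, from rig import arm, cams, nets gives the robot as it stands.
- The arm moves only by the tool send_rows, never from a script. Its argument "series" is a list of rows, each an object with "offset": the shift along the tool's x, y, z in mm, a list of three; "delta_rot": the turn, a rotation vector about the tool's x, y, z in degrees, a list of three; "gripper": the opening, from 0 (shut) to 1 (fully open). In form: [{"offset": [x, y, z], "delta_rot": [wx, wy, wz], "gripper": gripper}, ...]. A call has 1 to 20 rows; each row shifts and turns the commanded pose from where the row before left it, along the tool's axes as they then stand; what a row does not reach is not made up. A row lasts 1/12 s, in which the tool goes at most 41.7 mm and 7.16 degrees, less where a joint would pass 70% of its speed; a pose out of reach is approached as far as the arm can. A call with a gripper value outside its range is refused whole. The fingers move at their own pace and stop on an object; "force" is the grip in N (left out, the last holds). Time passes only in rows, so rows that do not move let the fingers close. It gives the time, the measured TCP pose, the force, the opening and the grip force at its end, in the units of the state.
- arm.observe(): the state, without advancing time (a new reading comes with each control period).
- cams.capture(name): name is "scene" or "top" or "wrist"; returns (picture, depth): 420x560x3 uint8, red, green, blue; 420x560 float32, m along the optical axis (not along the pixel's ray), 0 where there is no reading.
- cams.camera_params(name): a dict with "camera_matrix" (3x3 intrinsics, pixels), "R" (3x3) and "t" (3): a world point X has camera coordinates R X + t; the wrist camera has in their place "tool_from_camera" (4x4, takes a point from camera to tool coordinates, whose origin is the TCP and whose axes are the flange's). Camera axes: x right, y down, z forward; pixel columns grow to the right and rows downward; lengths in m; the calibration is good to about 2 mm. A picture is of the moment at which its call begins: read the wrist's pose just before it. camera_params takes no time and is no camera call.
- arm.finish_job(): hands the job in; it is judged then, once.
Trained networks look in the newest picture that a camera, given by its name, has taken for a name from the list of things; names that differ only in an ending like _2 or _b are one class to them, and where a whole thing is asked for, a point or a joint stands for the part that bears it (a point fixed in the world has none). Each returns a list of dicts, best first, with "conf" (0 to 1); they miss things now and then, are a little off and sometimes report something else, mostly with a low value. They report only what shows in the picture. A call takes as long as a camera call. They do not tell look-alikes from the thing itself.
- nets.search_frame(name, camera): "rect" ([left, top, right, bottom] in pixels, round what is visible of it).
The state is a dict: "t": time; "qpos": joint angles; "qd": joint speeds; "joint_efforts": joint torques, N m; "tool_pos": TCP position; "orientation": TCP orientation; "ft_force": force on the tool from outside, world axes, zero at the start; "ft_torque": the same for the moment, N m; "width": opening from 0.0 (shut) to 1.0 (fully open); "grasp_force": force on a finger pad.
Only numpy, scipy, OpenCV 4.12 (cv2) and the standard library are available. Lean on these libraries where they do the work, as an engineer would, in place of code of your own. Each camera call takes 0.05 s, during which the arm holds its last target. There are 200 camera calls.

TASK

Pick up the blue chute, lay the underside of its spout on the red sprung bar of the filling head and press the bar all the way down, gently, so that the orange shutter stays open while you tip the chute and all five white grinding balls run through into the clear jar. Then set the empty chute back down gently, standing upright with its whole foot on the black mat it came from, let go of it, and leave everything else where it is.

Things in the scene. Friction and masses are not known exactly. Their poses are not given: they have to be found in the camera images.
- chute: Blue straight trough, 200 mm long, 28 wide (22 inside), walls 20 high on a 4 mm floor, closed at the rear, on a steel foot plate 110 x 60 x 4 mm (centred 20 mm rearward); 0.2 to 0.33 kg. Origin: under the foot plate, below the trough's middle; z up, x to the closed rear: THE SPOUT POINTS TO -x. Standing, the trough rises 12 degrees to the spout, so the balls lie at the rear.
- chute_spout (a point): Middle of the spout's end, on the floor's underside: 98 mm from the chute's origin along -x and 49 mm above it; axes as the chute's. The balls begin to roll out when the chute is tipped spout-down by more than 12 degrees from standing, and run freely from about 25.
- chute_grip (a point): Middle of the black grip block that bridges the trough's middle, 86 mm above the chute's origin, axes as the chute's. The block is 16 mm thick along x, 38 mm wide along y, from 58 to 104 mm above the foot; balls pass beneath it. Fingers closing along the chute's x hold it best against the push at the spout; 70 N of grip does no harm.
- chute_rest (a point): Point on the flat underside of the trough's floor, in its middle, 14 mm behind the spout's end: the place to lay on the red bar. It moves with the chute.
- head: Fixed grey filling head on a clear jar (90 x 90 mm, centred 2 mm to -x, 90 mm high, floor 5 mm thick). Origin: on the bench below the middle of the opening; z up. THE CHUTE COMES IN FROM ITS +x SIDE, spout to -x, between two cheeks (inside faces at y = +-20 mm, x from -27 to +35, up to 190 mm high). The head is overloaded if the chute bears on it with more than 20 N.
- head_bar (a point): Midpoint of the average top line of the red round bar (12 mm thick, along y, 22 mm to +x of the head's origin, 144 mm high). THE REAL TOP is set up to 18 mm higher or lower and is not measured: feel for it. The bar sinks 8 mm against a spring (2.5 N at first, 5 N at the end) to a hard stop, and springs back. All the way down it holds the orange shutter open.
- head_mouth (a point): Middle of the opening's orange shutter, 110 mm above the bench on average (it is set with the bar). Opening 36 mm (head's x, -21 to +15) by 40 mm (y). The shutter slides 45 mm to -x as the bar goes down; the balls pass only once it has sunk 6 of its 8 mm. Leave 20 mm or more between the spout's end and the back wall (inner face at x = -21 mm, 205 mm high).
- mat: Fixed thin black rubber mat, 240 x 130 x 4 mm, lying on the bench: the chute's parking place, on which it stands at first. Origin under its middle, x along its length, z up.
- ball0: White ceramic grinding ball, 16 mm across, 13 g, at first in the chute, the rearmost; origin at its centre.
- ball1: White ceramic grinding ball, 16 mm across, 13 g, at first in the chute; origin at its centre.
- ball2: White ceramic grinding ball, 16 mm across, 13 g, at first in the chute; origin at its centre.
- ball3: White ceramic grinding ball, 16 mm across, 13 g, at first in the chute; origin at its centre.
- ball4: White ceramic grinding ball, 16 mm across, 13 g, at first in the chute; origin at its centre.
- reagent: Bystander, to be left alone: brown reagent bottle, 60 mm across, 120 mm high; origin under its middle.
- beaker: Bystander, to be left alone: glass beaker, 70 mm across, 90 mm high; origin under its middle.
- jar2: Bystander, to be left alone: white jar with blue lid, 60 mm across, 60 mm high; origin under its middle.
- stopper: Bystander, to be left alone: cork stopper, 36 mm across, 30 mm high; origin under its middle.
- spatula: Bystander, to be left alone: flat spatula, 180 mm long, lying; origin under its middle.
- weight: Bystander, to be left alone: brass weight, 36 mm across, 52 mm high; origin under its middle.
- notebook: Bystander, to be left alone: green notebook, 140 x 100 x 12 mm, lying; origin under its middle.
Things that resemble listed ones, but are neither listed nor needed, are in the scene too. Several things look just like the chute: the one meant starts farthest to the robot's right. What is shaped like the head but purple is not meant.

How it is judged:
On the way, in this order (a step that is already met when the one before it is completed fails the run):
1. the chute is lifted off the bench (height (world z) of chute above 0.04 m), for 0.2 s.
2. the chute's spout bears on the filling head (contact force between chute and head above 2 N and horizontal distance between chute_rest and head below 0.045 m), for 0.2 s.
At the end, for the whole second after the job is handed in: All five balls lie inside the clear jar, below its rim (centres under 82 mm), and the chute stands upright (within 6 degrees) and still on the mat (its origin within 110 mm along and 45 mm across of the mat's middle), clear of the filling head (z of ball0 in the frame of head between 0.005 and 0.082 m and horizontal distance between each of ball0, ball1, ball2, ball3, ball4 and head below 0.06 m and z of ball1 in the frame of head between 0.005 and 0.082 m and z of ball2 in the frame of head between 0.005 and 0.082 m and z of ball3 in the frame of head between 0.005 and 0.082 m and z of ball4 in the frame of head between 0.005 and 0.082 m and z of chute in the frame of mat between 0.001 and 0.009 m and x of chute in the frame of mat between -0.11 and 0.11 m and y of chute in the frame of mat between -0.045 and 0.045 m and angle between chute's own z axis and vertical below 0.1 rad and linear speed of chute below 0.02 m/s and contact force between chute and head below 0.1 N); the robot touches nothing.
It fails at once if the chute bears on the filling head with more than 20 N (contact force between chute and head above 20 N).
It fails at once if the robot pushes on the filling head itself (over 5 N) (contact force between any of the fingers, the arm and head above 5 N).
It fails at once if the chute is dropped or slammed on the mat (over 80 N) (contact force between chute and mat above 80 N).
It fails at once if a bystander is moved by more than 30 mm (distance of any of reagent, beaker, jar2, stopper, spatula, weight, notebook from where it was at the start of the episode above 0.03 m).
It also fails if it takes over 72 s, if anything falls off the work surface, if the arm or the gripper's body presses on something with over 40 N, if the wrist force passes 120 N, or if a joint passes its speed limit or range.

## Working session

There is one attempt and no reset: what is moved stays moved. The work goes in short steps, Python scripts to look and compute and a tool call to move; the robot and the scene stay as the last step left them, time stands still between calls to the robot, and variables do not carry over. Pictures are saved under pics/ and viewed, at most 10 in all, crops included, and the job is handed in when it is done.

Besides the shell and the picture viewer there is one more tool, called after "Emit:" as name(argument=value, ...), one argument or row to a line, values as JSON. send_rows: Moves the arm, as the interface text tells. Its arguments: {"type":"object","properties":{"series":{"type":"array"},"force":{"type":"number"}},"required":["series"]}

```bash
mkdir -p pics; ls
python3 - <<'E'
from rig import arm,cams,nets
import cv2,numpy as np
print(arm.observe())
for n in ("scene","top"):
    p,d=cams.capture(n); cv2.imwrite(f"pics/{n}0.png",p[:,:,::-1]); np.save(f"pics/{n}0.npy",d)
    print(n,cams.camera_params(n))
    for k in ("chute","head","mat"):
        print(k,[(np.round(r["rect"]).tolist(),round(r["conf"],2)) for r in nets.search_frame(k,n)])
E
```

```text
pics
{'t': 0.0, 'qpos': array([-1.55709315e+00,  1.59029189e-01,  1.59826519e+00,  3.75819284e-05,
        1.38618259e+00, -2.10096584e-01]), 'qd': array([-2.54023221e-04, -2.56331068e-04,  6.73404533e-05, -2.07846458e-03,
        3.11259341e-04, -2.73097874e-04]), 'joint_efforts': array([-2.69342658e-03, -3.96004808e+01, -3.31428766e+01, -3.52499219e-04,
        8.59735912e-03, -2.38768536e-06]), 'tool_pos': array([ 0.1275974 , -0.56004359,  0.23031155]), 'orientation': array([ 9.93745684e-01,  1.11663007e-01,  1.10747677e-04, -9.35809169e-04]), 'ft_force': array([0.50400245, 0.10485588, 0.16528646]), 'ft_torque': array([0.03005016, 0.03437564, 0.01489767]), 'grasp_force': 0.0, 'width': 0.9975386327038349}
scene {'camera_matrix': array([[538.70594406,   0.        , 279.50707586],
       [  0.        , 538.70594406, 210.65085404],
       [  0.        ,   0.        ,   1.        ]]), 'R': array([[ 0.06967639,  0.99755369, -0.00564152],
       [ 0.72983989, -0.05483097, -0.68141566],
       [-0.68005804,  0.04336118, -0.7318749 ]]), 't': array([-0.02033714, -0.30197713,  1.73501501])}
chute [([213.0, 198.0, 240.0, 273.0], 0.8), ([361.0, 134.0, 405.0, 175.0], 0.78)]
head [([300.0, 155.0, 350.0, 238.0], 0.7), ([437.0, 215.0, 467.0, 259.0], 0.18)]
mat [([192.0, 208.0, 251.0, 282.0], 0.59), ([128.0, 209.0, 142.0, 229.0], 0.33)]
top {'camera_matrix': array([[540.05032538,   0.        , 288.87333277],
       [  0.        , 540.05032538, 210.13048315],
       [  0.        ,   0.        ,   1.        ]]), 'R': array([[ 1.41849523e-02, -9.99895916e-01,  2.63527770e-03],
       [-9.79597963e-01, -1.44252902e-02, -2.00448852e-01],
       [ 2.00466003e-01,  2.61844731e-04, -9.79700624e-01]]), 't': array([-0.00430057,  0.52146381,  1.49608967])}
chute [([156.0, 274.0, 212.0, 334.0], 0.84)]
head [([233.0, 211.0, 279.0, 258.0], 0.8), ([183.0, 153.0, 228.0, 208.0], 0.56)]
mat [([318.0, 173.0, 370.0, 257.0], 0.76)]
```

Run:
```python
import cv2
for n in("scene","top"):
    cv2.imwrite(f"pics/{n}0v.png",cv2.resize(cv2.imread(f"pics/{n}0.png"),(800,600),interpolation=cv2.INTER_CUBIC))
```

```text
(no output)
```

View pics/scene0v.png

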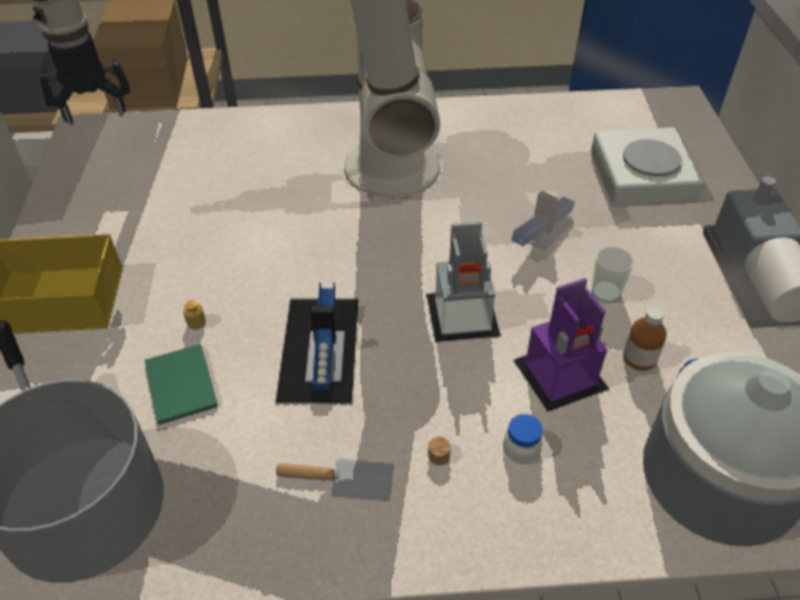

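View pics/top0v.png

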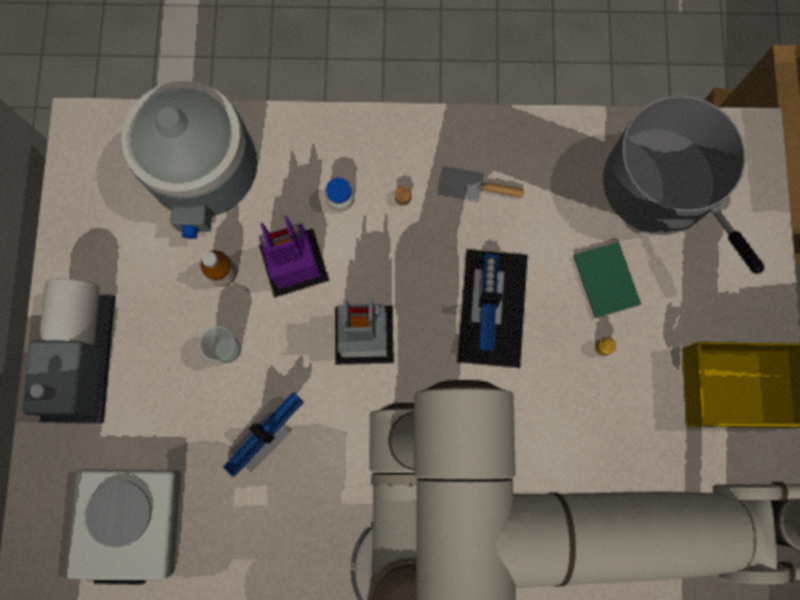

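```bash
cat > h.py <<'E'
import numpy as np,cv2
from scipy.spatial.transform import Rotation as Ro
from rig import arm,cams,nets
def cloud(n,p=None,d=None,save=None):
    s=arm.observe()
    if p is None: p,d=cams.capture(n)
    if save: cv2.imwrite(f"pics/{save}.png",p[:,:,::-1])
    c=cams.camera_params(n);K=c["camera_matrix"]
    v,u=np.mgrid[:420,:560]
    X=np.stack([(u-K[0,2])/K[0,0]*d,(v-K[1,2])/K[1,1]*d,d],-1)
    if n=="wrist":
        T=c["tool_from_camera"];X=X@T[:3,:3].T+T[:3,3]
        W=X@Ro.from_quat(s["orientation"]).as_matrix().T+s["tool_pos"]
    else: W=(X-c["t"])@c["R"]
    W[d==0]=np.nan
    return p,W
def masks(p):
    h=cv2.cvtColor(p,cv2.COLOR_RGB2HSV).astype(int);H,S,V=h[...,0],h[...,1],h[...,2]
    return dict(blue=(H>100)&(H<125)&(S>120)&(V>50),black=(V<45),red=((H<5)|(H>174))&(S>150)&(V>70),
      orange=(H>=6)&(H<17)&(S>150)&(V>70),white=(S<60)&(V>150),grey=(S<50))
E
python3 - <<'E'
from h import *
for n in("top","scene"):
    p=cv2.imread(f"pics/{n}0.png")[:,:,::-1].copy();d=np.load(f"pics/{n}0.npy")
    p,W=cloud(n,p,d);m=masks(p)
    x,y,z=W[...,0],W[...,1],W[...,2]
    print(n,cams.camera_params("wrist")["tool_from_camera"].round(3).tolist() if n=="top" else "")
    b=m["blue"]&(y<-0.0)&(y>-.35)&(x>.3)&(x<.8)
    P=W[b];c=P[:,:2].mean(0);w,v=np.linalg.eigh(np.cov(P[:,:2].T));print("blue",b.sum(),c,v[:,1],np.percentile(P,[0,2,50,98,100],axis=0).round(3).tolist())
    bx=(x>.3)&(x<.8)&(y<0)&(y>-.3)
    k=m["black"]&bx&(z<.02)
    r=cv2.minAreaRect((W[k][:,:2]*1000).astype(np.float32));print("mat",k.sum(),r,z[k].mean())
    k=m["black"]&bx&(z>.07);P=W[k];print("grip",k.sum(),np.percentile(P,[2,50,98],axis=0).round(3).tolist() if k.sum() else 0)
    hb=(x>.3)&(x<.7)&(y<.12)&(y>-.1)
    for q in("red","orange"):
        k=m[q]&hb;P=W[k];print(q,k.sum(),np.percentile(P,[2,50,98],axis=0).round(3).tolist() if k.sum() else 0)
    for lo,hi in((.195,.22),(.17,.194),(.05,.1)):
        k=hb&(z>lo)&(z<hi);P=W[k]
        if len(P):print(lo,len(P),np.percentile(P,[2,50,98],axis=0).round(3).tolist(),cv2.minAreaRect((P[:,:2]*1000).astype(np.float32)))
    v,u=np.nonzero(hb&(z>.17));print("px",u.min(),u.max(),v.min(),v.max())
E
```

```text
top [[-0.001, -0.962, -0.273, 0.069], [1.0, -0.001, 0.0, -0.0], [-0.0, -0.273, 0.962, -0.143], [0.0, 0.0, 0.0, 1.0]]
blue 414 [ 0.49559391 -0.147306  ] [-0.99842949  0.05602277] [[0.424, -0.169, -0.002], [0.426, -0.166, 0.006], [0.481, -0.147, 0.048], [0.622, -0.13, 0.074], [0.633, -0.127, 0.078]]
mat 2180 ((520.0162353515625, -161.12469482421875), (126.44290924072266, 237.85049438476562), 85.23445892333984) 0.004505786838192723
grip 115 [[0.512, -0.166, 0.073], [0.518, -0.146, 0.106], [0.528, -0.129, 0.113]]
red 7 [[0.479, 0.091, 0.148], [0.481, 0.115, 0.152], [0.485, 0.118, 0.155]]
orange 89 [[0.457, 0.089, 0.11], [0.466, 0.104, 0.116], [0.476, 0.12, 0.122]]
0.195 54 [[0.432, 0.079, 0.195], [0.435, 0.097, 0.204], [0.483, 0.12, 0.209]] ((461.29693603515625, 100.35479736328125), (58.88528060913086, 41.253868103027344), 2.0712757110595703)
0.17 74 [[0.432, 0.077, 0.171], [0.457, 0.081, 0.185], [0.493, 0.118, 0.194]] ((454.8802490234375, 85.56596374511719), (35.665061950683594, 74.68086242675781), 59.38862228393555)
0.05 286 [[0.412, 0.058, 0.054], [0.43, 0.076, 0.096], [0.503, 0.119, 
[... 527 characters left out ...]
ed 48 [[0.48, 0.09, 0.142], [0.485, 0.106, 0.15], [0.49, 0.12, 0.154]]
orange 45 [[0.439, 0.091, 0.113], [0.475, 0.104, 0.119], [0.487, 0.119, 0.153]]
0.195 93 [[0.431, 0.079, 0.195], [0.437, 0.098, 0.202], [0.442, 0.118, 0.208]] ((454.9925537109375, 100.24789428710938), (51.866127014160156, 41.4838981628418), 3.0950236320495605)
0.17 194 [[0.434, 0.078, 0.171], [0.44, 0.089, 0.185], [0.495, 0.119, 0.194]] ((464.3988037109375, 99.25142669677734), (62.82215881347656, 42.22718811035156), 1.6521925926208496)
0.05 550 [[0.415, 0.058, 0.051], [0.5, 0.079, 0.084], [0.506, 0.118, 0.1]] ((456.91070556640625, 88.59423828125), (100.0210952758789, 59.48085021972656), 2.59149432182312)
px 268 333 80 184
```

The chute candidates in the enlarged top picture are (490,300), on the black mat with white balls in it, (262,432), lying askew, and (190,220), half hidden by the pot. The first fits, since it is farthest to the robot's right and the only one with balls and a mat. The grey head is at (362,325); the purple one at (292,258) is not meant. I'll move over the chute and confirm it with the wrist camera.

Emit:
send_rows(
  series=[
    {"offset": [24, -16, 1], "delta_rot": [0, 0, 0], "gripper": 1},
    {"offset": [24, -16, 1], "delta_rot": [0, 0, 0], "gripper": 1},
    {"offset": [24, -16, 1], "delta_rot": [0, 0, 0], "gripper": 1},
    {"offset": [24, -16, 1], "delta_rot": [0, 0, 0], "gripper": 1},
    {"offset": [24, -16, 1], "delta_rot": [0, 0, 0], "gripper": 1},
    {"offset": [24, -16, 1], "delta_rot": [0, 0, 0], "gripper": 1},
    {"offset": [24, -16, 1], "delta_rot": [0, 0, 0], "gripper": 1},
    {"offset": [24, -16, 1], "delta_rot": [0, 0, 0], "gripper": 1},
    {"offset": [24, -16, 1], "delta_rot": [0, 0, 0], "gripper": 1},
    {"offset": [24, -16, 1], "delta_rot": [0, 0, 0], "gripper": 1},
    {"offset": [24, -16, 1], "delta_rot": [0, 0, 0], "gripper": 1},
    {"offset": [24, -16, 1], "delta_rot": [0, 0, 0], "gripper": 1},
    {"offset": [24, -16, 1], "delta_rot": [0, 0, 0], "gripper": 1},
    {"offset": [24, -16, 1], "delta_rot": [0, 0, 0], "gripper": 1},
    {"offset": [24, -16, 1], "delta_rot": [0, 0, 0], "gripper": 1},
    {"offset": [24, -16, 1], "delta_rot": [0, 0, 0], "gripper": 1},
    {"offset": [24, -16, 1], "delta_rot": [0, 0, 0], "gripper": 1},
    {"offset": [24, -16, 1], "delta_rot": [0, 0, 0], "gripper": 1},
    {"offset": [24, -16, 1], "delta_rot": [0, 0, 0], "gripper": 1},
    {"offset": [24, -16, 1], "delta_rot": [0, 0, 0], "gripper": 1},
  ],
)

```text
t: 2.07
tool_pos: [0.5255, -0.1409, 0.2114]
orientation: [0.994, 0.112, 0.0, 0.0]
ft_force: [0.8, -0.2, 0.5]
width: 1.006
grasp_force: 0.0
```

Emit:
send_rows(
  series=[
    {"offset": [0, 0, 0], "delta_rot": [0, 0, -5], "gripper": 1},
    {"offset": [0, 0, 0], "delta_rot": [0, 0, -5], "gripper": 1},
    {"offset": [0, 0, 0], "delta_rot": [0, 0, -5], "gripper": 1},
    {"offset": [0, 0, 0], "delta_rot": [0, 0, -5], "gripper": 1},
    {"offset": [0, 0, 0], "delta_rot": [0, 0, -5], "gripper": 1},
    {"offset": [0, 0, 0], "delta_rot": [0, 0, -5], "gripper": 1},
    {"offset": [0, 0, 0], "delta_rot": [0, 0, -5], "gripper": 1},
    {"offset": [0, 0, 0], "delta_rot": [0, 0, -5], "gripper": 1},
    {"offset": [0, 0, 0], "delta_rot": [0, 0, -5], "gripper": 1},
    {"offset": [0, 0, 0], "delta_rot": [0, 0, -5], "gripper": 1},
    {"offset": [0, 0, 0], "delta_rot": [0, 0, -5], "gripper": 1},
    {"offset": [0, 0, 0], "delta_rot": [0, 0, -5], "gripper": 1},
    {"offset": [0, 0, 0], "delta_rot": [0, 0, -5], "gripper": 1},
    {"offset": [0, 0, 0], "delta_rot": [0, 0, -5], "gripper": 1},
    {"offset": [0, 0, 0], "delta_rot": [0, 0, -4], "gripper": 1},
    {"offset": [0, 0, 0], "delta_rot": [0, 0, 0], "gripper": 1},
    {"offset": [0, 0, 0], "delta_rot": [0, 0, 0], "gripper": 1},
    {"offset": [0, 0, 0], "delta_rot": [0, 0, 0], "gripper": 1},
  ],
)

```text
t: 3.57
tool_pos: [0.5246, -0.1421, 0.2113]
orientation: [0.727, 0.687, 0.0, 0.0]
ft_force: [-0.3, -0.9, -0.2]
width: 0.999
grasp_force: 0.0
```

Run:
```python
from h import *
p,W=cloud("wrist",save="w1");m=masks(p);np.save("pics/w1.npy",W)
cv2.imwrite("pics/w1v.png",cv2.resize(p[:,:,::-1],(800,600)))
x,y,z=W[...,0],W[...,1],W[...,2]
b=m["blue"]&(z>.01);P=W[b];w,v=np.linalg.eigh(np.cov(P[:,:2].T));print("blue",b.sum(),v[:,1],cv2.minAreaRect((P[:,:2]*1000).astype(np.float32)),np.percentile(P,[1,50,99],axis=0).round(4).tolist())
k=(z>.101)&(z<.115)&(abs(x-.523)<.03)&(abs(y+.147)<.04);P=W[k];print("grip",k.sum(),P.mean(0),cv2.minAreaRect((P[:,:2]*1000).astype(np.float32)))
k=(z<.0075)&(z>.002)&m["black"];P=W[k];print("mat",z[k].mean(),cv2.minAreaRect((P[:,:2]*1000).astype(np.float32)))
```

```text
blue 2726 [-0.99793379  0.06425075] ((522.7990112304688, -149.79074096679688), (28.629751205444336, 199.30001831054688), 85.70189666748047) [[0.4257, -0.1684, 0.0244], [0.4834, -0.1485, 0.0487], [0.6207, -0.1308, 0.0755]]
grip 814 [ 0.52041197 -0.14856386  0.10769289] ((520.19140625, -149.4470977783203), (38.365013122558594, 15.820211410522461), 86.71729278564453)
mat 0.003773660711822401 ((565.5595092773438, -92.07003784179688), (276.59710693359375, 355.0224914550781), 85.37403869628906)
```

View pics/w1v.png

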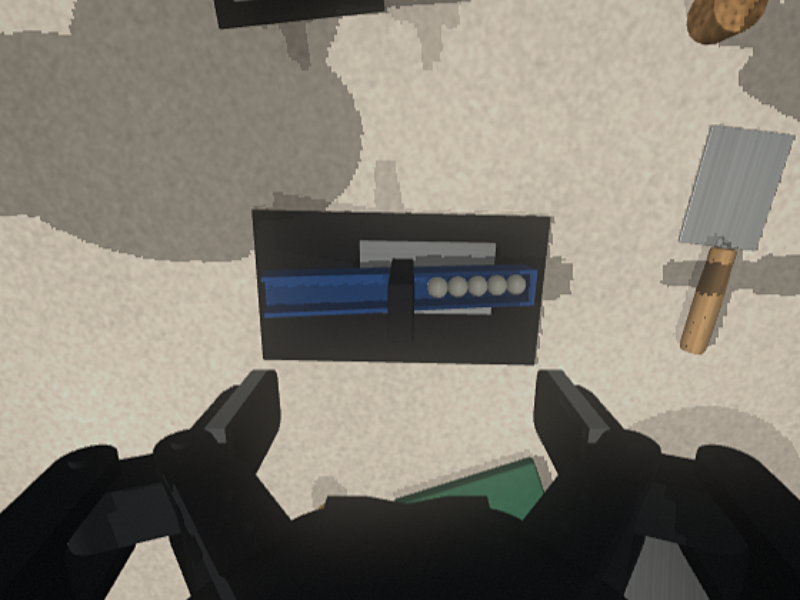

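Emit:
send_rows(
  series=[
    {"offset": [-7, -4, 0], "delta_rot": [0, 0, 0.6], "gripper": 1},
    {"offset": [0, 0, 24], "delta_rot": [0, 0, 0], "gripper": 1},
    {"offset": [0, 0, 24], "delta_rot": [0, 0, 0], "gripper": 1},
    {"offset": [0, 0, 24], "delta_rot": [0, 0, 0], "gripper": 1},
    {"offset": [0, 0, 24], "delta_rot": [0, 0, 0], "gripper": 1},
    {"offset": [0, 0, 22], "delta_rot": [0, 0, 0], "gripper": 1},
    {"offset": [0, 0, 12], "delta_rot": [0, 0, 0], "gripper": 1},
    {"offset": [0, 0, 9], "delta_rot": [0, 0, 0], "gripper": 1},
    {"offset": [0, 0, 0], "delta_rot": [0, 0, 0], "gripper": 1},
    {"offset": [0, 0, 0], "delta_rot": [0, 0, 0], "gripper": 1},
  ],
  force=70,
)

```text
t: 4.45
tool_pos: [0.5205, -0.1493, 0.0729]
orientation: [0.73, 0.683, 0.0, 0.0]
ft_force: [-0.0, -0.4, 0.5]
width: 1.001
grasp_force: 0.0
```

Emit:
send_rows(
  series=[
    {"offset": [0, 0, 0], "delta_rot": [0, 0, 0], "gripper": 0},
    {"offset": [0, 0, 0], "delta_rot": [0, 0, 0], "gripper": 0},
    {"offset": [0, 0, 0], "delta_rot": [0, 0, 0], "gripper": 0},
    {"offset": [0, 0, 0], "delta_rot": [0, 0, 0], "gripper": 0},
    {"offset": [0, 0, 0], "delta_rot": [0, 0, 0], "gripper": 0},
    {"offset": [0, 0, 0], "delta_rot": [0, 0, 0], "gripper": 0},
    {"offset": [0, 0, 0], "delta_rot": [0, 0, 0], "gripper": 0},
    {"offset": [0, 0, 0], "delta_rot": [0, 0, 0], "gripper": 0},
    {"offset": [0, 0, 0], "delta_rot": [0, 0, 0], "gripper": 0},
    {"offset": [0, 0, 0], "delta_rot": [0, 0, 0], "gripper": 0},
  ],
  force=70,
)

```text
t: 5.28
tool_pos: [0.5207, -0.149, 0.0727]
orientation: [0.73, 0.683, 0.0, 0.0]
ft_force: [1.5, 0.2, 4.0]
width: 0.176
grasp_force: 68.9
```

Emit:
send_rows(
  series=[
    {"offset": [0, 0, -5], "delta_rot": [0, 0, 0], "gripper": 0},
    {"offset": [0, 0, -10], "delta_rot": [0, 0, 0], "gripper": 0},
    {"offset": [0, 0, -20], "delta_rot": [0, 0, 0], "gripper": 0},
    {"offset": [0, 0, -20], "delta_rot": [0, 0, 0], "gripper": 0},
    {"offset": [0, 0, -20], "delta_rot": [0, 0, 0], "gripper": 0},
    {"offset": [0, 0, -20], "delta_rot": [0, 0, 0], "gripper": 0},
    {"offset": [0, 0, -20], "delta_rot": [0, 0, 0], "gripper": 0},
    {"offset": [0, 0, -20], "delta_rot": [0, 0, 0], "gripper": 0},
    {"offset": [0, 0, -20], "delta_rot": [0, 0, 0], "gripper": 0},
    {"offset": [0, 0, -10], "delta_rot": [0, 0, 0], "gripper": 0},
    {"offset": [0, 0, 0], "delta_rot": [0, 0, 0], "gripper": 0},
    {"offset": [0, 0, 0], "delta_rot": [0, 0, 0], "gripper": 0},
    {"offset": [0, 0, 0], "delta_rot": [0, 0, 0], "gripper": 0},
  ],
)

```text
t: 6.37
tool_pos: [0.5193, -0.1484, 0.2356]
orientation: [0.73, 0.683, -0.001, -0.001]
ft_force: [-0.5, 0.6, -3.6]
width: 0.178
grasp_force: 68.5
```

Emit:
send_rows(
  series=[
    {"offset": [8, 4, 0], "delta_rot": [0, 0, 0], "gripper": 0},
    {"offset": [16, 6, 0], "delta_rot": [0, 0, 0], "gripper": 0},
    {"offset": [20, 6, 0], "delta_rot": [0, 0, 0], "gripper": 0},
    {"offset": [20, 6, 0], "delta_rot": [0, 0, 0], "gripper": 0},
    {"offset": [20, 6, 0], "delta_rot": [0, 0, 0], "gripper": 0},
    {"offset": [20, 6, 0], "delta_rot": [0, 0, 0], "gripper": 0},
    {"offset": [20, 6, 0], "delta_rot": [0, 0, 0], "gripper": 0},
    {"offset": [20, 6, 0], "delta_rot": [0, 0, 0], "gripper": 0},
    {"offset": [16, 4, 0], "delta_rot": [0, 0, 0], "gripper": 0},
    {"offset": [14, 0, 0], "delta_rot": [0, 0, 0], "gripper": 0},
    {"offset": [6, 0, 0], "delta_rot": [0, 0, 0], "gripper": 0},
    {"offset": [0, 0, 0], "delta_rot": [0, 0, 0], "gripper": 0},
    {"offset": [0, 0, 0], "delta_rot": [0, 0, 0], "gripper": 0},
    {"offset": [0, 0, 0], "delta_rot": [0, 0, 0], "gripper": 0},
  ],
)

```text
t: 7.53
tool_pos: [0.5817, 0.0267, 0.2371]
orientation: [0.73, 0.683, -0.0, 0.0]
ft_force: [-0.5, 0.7, -2.6]
width: 0.181
grasp_force: 68.5
```

Run:
```python
from h import *
for i in range(3):
    s=arm.observe()
print(s["tool_pos"],Ro.from_quat(s["orientation"]).as_matrix().round(4).tolist(),s["ft_force"],s["ft_torque"],s["t"])
p,W=cloud("wrist",save="w2");m=masks(p);np.save("pics/w2.npy",W)
cv2.imwrite("pics/w2v.png",cv2.resize(p[:,:,::-1],(800,600)))
x,y,z=W[...,0],W[...,1],W[...,2]
hb=(x>.36)&(x<.56)&(y<.2)&(y>0.04)
for q in("red","orange"):
    k=m[q]&hb;P=W[k];print(q,k.sum(),np.percentile(P,[2,50,98],axis=0).round(4).tolist() if k.sum() else 0)
for lo,hi in((.2,.215),(.18,.195),(.09,.105)):
    k=hb&(z>lo)&(z<hi)&~m["blue"];P=W[k]
    if len(P):print(lo,len(P),np.percentile(P,[1,50,99],axis=0).round(4).tolist(),cv2.minAreaRect((P[:,:2]*1000).astype(np.float32)))
# chute in hand
b=m["blue"]&(z>.1);P=W[b];w,v=np.linalg.eigh(np.cov(P.T));print("blue",v[:,2],cv2.minAreaRect((P[:,:2]*1000).astype(np.float32)),np.percentile(P,[.5,50,99.5],axis=0).round(4).tolist())
```

```text
[0.58174914 0.0267025  0.23712975] [[0.0666, 0.9978, -0.0004], [0.9978, -0.0666, -0.0004], [-0.0005, -0.0004, -1.0]] [-0.51303993  0.6671829  -2.61420521] [ 0.02730283 -0.00748993  0.03208049] 7.5333
red 923 [[0.4767, 0.0846, 0.1439], [0.4833, 0.1042, 0.149], [0.4873, 0.1222, 0.1512]]
orange 1526 [[0.4385, 0.0843, 0.1144], [0.452, 0.103, 0.1161], [0.485, 0.1206, 0.1177]]
0.2 2048 [[0.4318, 0.0415, 0.2002], [0.4376, 0.0971, 0.2049], [0.5585, 0.1271, 0.2146]] ((484.90228271484375, 67.06129455566406), (44.61882400512695, 152.5217742919922), 54.807552337646484)
0.18 3733 [[0.4366, 0.0769, 0.1803], [0.4504, 0.1093, 0.1898], [0.495, 0.1292, 0.1946]] ((465.6697082519531, 103.02540588378906), (58.535884857177734, 52.179344177246094), 2.207502841949463)
0.09 3270 [[0.4155, 0.0575, 0.091], [0.4898, 0.0973, 0.098], [0.5034, 0.1482, 0.1022]] ((457.40869140625, 102.74258422851562), (90.51653289794922, 90.13854217529297), 2.174895763397217)
blue [-0.98168598  0.05262053  0.18309484] ((583.6015625, 25.307119369506836), (29.10050392150879, 199.38009643554688), 85.66738891601562) [[0.485, 0.0082, 0.1947], [0.5259, 0.0237, 0.2177], [0.6482, 0.0464, 0.2409]]
```

View pics/w2v.png

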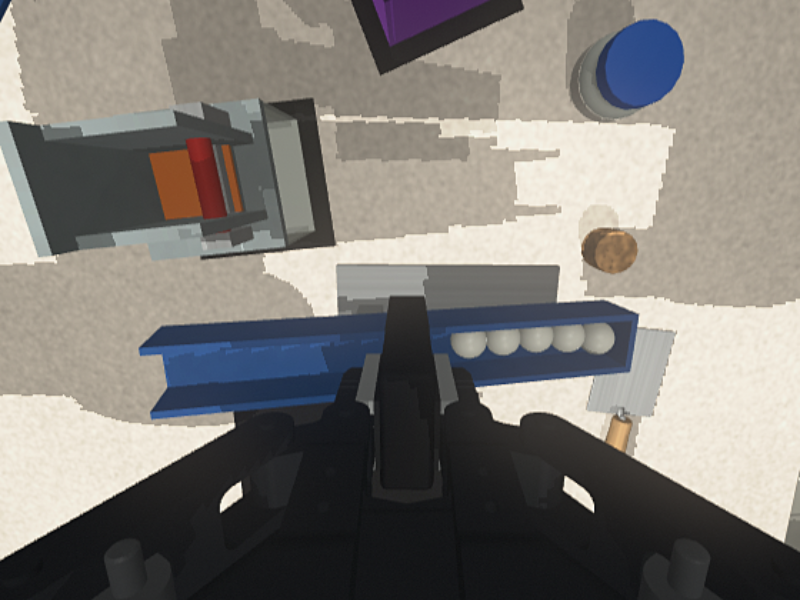

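```bash
cat > plan.py <<'E'
from h import *
HO=np.array([.4594,.1028,0]);YAW=np.radians(2.2);TZ=0.0687
def pose(t,top,fwd=0.):
    """TCP world pos & R with chute_rest tangent to bar of top height `top` at tip t deg"""
    a=np.radians(12-t);th=np.radians(t)
    C=np.array([.022+fwd,top-.006]);rest=C+.006*np.array([np.sin(a),np.cos(a)])
    r=np.array([-.0843,.0461-TZ]);rr=np.array([r[0]*np.cos(th)-r[1]*np.sin(th),r[0]*np.sin(th)+r[1]*np.cos(th)])
    p=rest-rr
    Z=Ro.from_euler("z",YAW).as_matrix()
    ch=Z@Ro.from_euler("y",-th).as_matrix()
    R=ch@np.array([[0,1,0],[1,0,0],[0,0,-1.]])
    return HO+Z@np.array([p[0],0,p[1]]),R
def delta(p0,R0,p1,R1):
    return (R0.T@(p1-p0)*1000).round(1),np.degrees(Ro.from_matrix(R0.T@R1).as_rotvec()).round(1)
def cur():
    s=arm.observe();return s["tool_pos"],Ro.from_quat(s["orientation"]).as_matrix()
E
python3 - <<'E'
from plan import *
p0,R0=cur()
p1,R1=pose(8,.200);print(p1,"rot then shift:",delta(p0,R0,p1,R1)[1],delta(p0,R1,p1,R1)[0])
for top in(.170,.15): p2,R2=pose(8,top);print(top,p2,delta(p1,R1,p2,R2)[0])
E
```

```text
[0.56207709 0.10674446 0.23409774] rot then shift: [-8.   0.4 -6. ] [ 80.9 -16.9   0.8]
0.17 [0.56207709 0.10674446 0.20409774] [ 0.  -4.2 29.7]
0.15 [0.56207709 0.10674446 0.18409774] [ 0.  -7.  49.5]
```

Emit:
send_rows(
  series=[
    {"offset": [0, 0, 0], "delta_rot": [0, 0, -2], "gripper": 0},
    {"offset": [0, 0, 0], "delta_rot": [0, 0, -2], "gripper": 0},
    {"offset": [0, 0, 0], "delta_rot": [0, 0, -2], "gripper": 0},
    {"offset": [0, 0, 0], "delta_rot": [-2, 0, 0], "gripper": 0},
    {"offset": [0, 0, 0], "delta_rot": [-2, 0, 0], "gripper": 0},
    {"offset": [0, 0, 0], "delta_rot": [-2, 0, 0], "gripper": 0},
    {"offset": [0, 0, 0], "delta_rot": [-2, 0, 0], "gripper": 0},
    {"offset": [8, -2, 0], "delta_rot": [0, 0, 0], "gripper": 0},
    {"offset": [15, -3, 0], "delta_rot": [0, 0, 0], "gripper": 0},
    {"offset": [18, -4, 0], "delta_rot": [0, 0, 0], "gripper": 0},
    {"offset": [18, -4, 0], "delta_rot": [0, 0, 0], "gripper": 0},
    {"offset": [15, -3, 0], "delta_rot": [0, 0, 0], "gripper": 0},
    {"offset": [7, -1, 0], "delta_rot": [0, 0, 0], "gripper": 0},
    {"offset": [0, 0, 0], "delta_rot": [0, 0, 0], "gripper": 0},
    {"offset": [0, 0, 0], "delta_rot": [0, 0, 0], "gripper": 0},
    {"offset": [0, 0, 0], "delta_rot": [0, 0, 0], "gripper": 0},
  ],
)

```text
t: 8.92
tool_pos: [0.5623, 0.1069, 0.235]
orientation: [0.692, 0.719, 0.05, 0.049]
ft_force: [0.2, -0.3, -3.1]
width: 0.177
grasp_force: 68.7
```

Run:
```python
from plan import *
p0,R0=cur();p1,R1=pose(8,.170);print(p0,delta(p0,R0,p1,R1),arm.observe()["ft_force"])
p,W=cloud("wrist",save="w3")
cv2.imwrite("pics/w3v.png",cv2.resize(p[:,:,::-1],(800,600)))
m=masks(p);x,y,z=W[...,0],W[...,1],W[...,2]
k=m["blue"]&(z>.12)&(x<.56);P=W[k];print("blue",len(P),np.percentile(P,[.5,50,99.5],axis=0).round(4).tolist())
for a in(.47,.49,.51,.53):
    q=P[abs(P[:,0]-a)<.006]; print(a,q[:,1].min() if len(q) else 0,q[:,1].max() if len(q) else 0)
k=(z>.18)&(z<.194)&(x>.43)&(x<.5)&(y>.05)&(y<.15)&~m["blue"];P=W[k]
for a in(.45,.47,.485):
    q=P[abs(P[:,0]-a)<.006][:,1]; q1=q[q<.1];q2=q[q>.1];print("cheek",a,q1.min() if len(q1) else 0,q1.max() if len(q1) else 0,q2.min() if len(q2) else 0,q2.max() if len(q2) else 0)
```

```text
[0.5622778  0.10693236 0.23500028] (array([-0.2, -4.5, 30.6]), array([-0.,  0., -0.])) [ 0.23388205 -0.27969259 -3.06155075]
blue 8709 [[0.4689, 0.0899, 0.1993], [0.5052, 0.1015, 0.2092], [0.555, 0.1199, 0.2261]]
0.47 0.08902281788684205 0.11768002972515476
0.49 0.08926081712149785 0.11831392895619867
0.51 0.09008410459492278 0.11887770545668591
0.53 0.09049996998688525 0.11957100037628415
cheek 0.45 0.07618797279742692 0.08305552909043168 0.12240563554356992 0.12879590210121156
cheek 0.47 0 0 0.12273657490676956 0.1295780463666848
cheek 0.485 0 0 0.12350423640758912 0.13021424117990135
```

View pics/w3v.png

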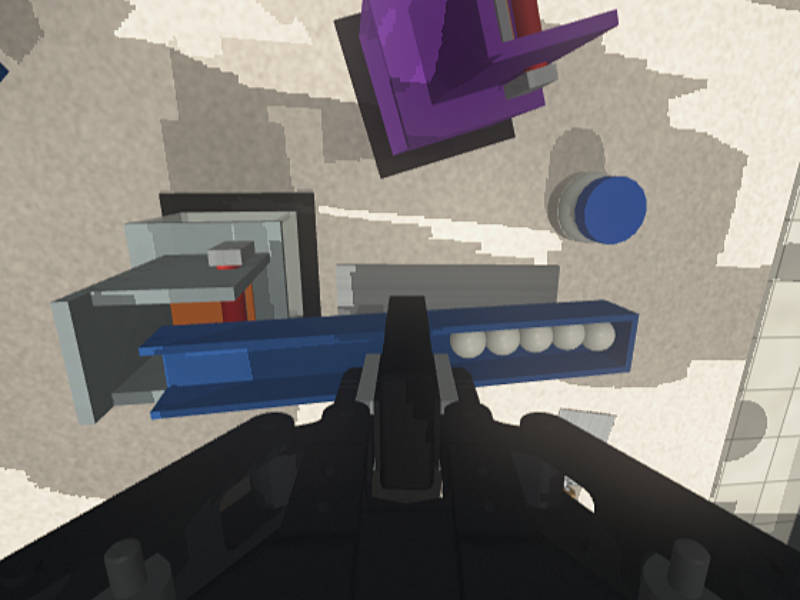

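Emit:
send_rows(
  series=[
    {"offset": [0, -1, 6.5], "delta_rot": [0, 0, 0], "gripper": 0},
    {"offset": [0, -1.4, 10], "delta_rot": [0, 0, 0], "gripper": 0},
    {"offset": [0, -1.4, 10], "delta_rot": [0, 0, 0], "gripper": 0},
    {"offset": [0, -1.2, 8], "delta_rot": [0, 0, 0], "gripper": 0},
    {"offset": [0, -0.6, 4], "delta_rot": [0, 0, 0], "gripper": 0},
    {"offset": [0, 0, 0], "delta_rot": [0, 0, 0], "gripper": 0},
    {"offset": [0, 0, 0], "delta_rot": [0, 0, 0], "gripper": 0},
    {"offset": [0, 0, 0], "delta_rot": [0, 0, 0], "gripper": 0},
  ],
)

```text
t: 9.63
tool_pos: [0.5622, 0.1077, 0.1965]
orientation: [0.692, 0.719, 0.051, 0.049]
ft_force: [-0.0, -0.9, -3.3]
width: 0.178
grasp_force: 68.7
```

Emit:
send_rows(
  series=[
    {"offset": [0, -0.6, 4], "delta_rot": [0, 0, 0], "gripper": 0},
    {"offset": [0, 0, 0], "delta_rot": [0, 0, 0], "gripper": 0},
    {"offset": [0, 0, 0], "delta_rot": [0, 0, 0], "gripper": 0},
  ],
)

```text
t: 9.88
tool_pos: [0.5617, 0.1077, 0.1919]
orientation: [0.692, 0.719, 0.05, 0.048]
ft_force: [-0.2, 0.6, -3.2]
width: 0.177
grasp_force: 68.7
```

Emit:
send_rows(
  series=[
    {"offset": [0, -0.6, 4], "delta_rot": [0, 0, 0], "gripper": 0},
    {"offset": [0, 0, 0], "delta_rot": [0, 0, 0], "gripper": 0},
    {"offset": [0, 0, 0], "delta_rot": [0, 0, 0], "gripper": 0},
  ],
)

```text
t: 10.13
tool_pos: [0.5615, 0.1077, 0.1875]
orientation: [0.692, 0.719, 0.05, 0.048]
ft_force: [-0.3, 0.0, -4.1]
width: 0.179
grasp_force: 68.7
```

Emit:
send_rows(
  series=[
    {"offset": [0, -0.3, 2], "delta_rot": [0, 0, 0], "gripper": 0},
    {"offset": [0, 0, 0], "delta_rot": [0, 0, 0], "gripper": 0},
    {"offset": [0, 0, 0], "delta_rot": [0, 0, 0], "gripper": 0},
  ],
)

```text
t: 10.38
tool_pos: [0.5616, 0.1077, 0.1857]
orientation: [0.692, 0.719, 0.05, 0.048]
ft_force: [0.0, -0.3, -1.8]
width: 0.178
grasp_force: 68.7
```

Emit:
send_rows(
  series=[
    {"offset": [0, -0.3, 2], "delta_rot": [0, 0, 0], "gripper": 0},
    {"offset": [0, 0, 0], "delta_rot": [0, 0, 0], "gripper": 0},
    {"offset": [0, 0, 0], "delta_rot": [0, 0, 0], "gripper": 0},
  ],
)

```text
t: 10.63
tool_pos: [0.562, 0.1077, 0.1842]
orientation: [0.692, 0.719, 0.051, 0.049]
ft_force: [0.2, -0.1, -2.0]
width: 0.178
grasp_force: 68.9
```

Emit:
send_rows(
  series=[
    {"offset": [0, -0.3, 2], "delta_rot": [0, 0, 0], "gripper": 0},
    {"offset": [0, 0, 0], "delta_rot": [0, 0, 0], "gripper": 0},
    {"offset": [0, 0, 0], "delta_rot": [0, 0, 0], "gripper": 0},
  ],
)

```text
t: 10.88
tool_pos: [0.562, 0.1077, 0.1822]
orientation: [0.692, 0.719, 0.051, 0.049]
ft_force: [1.2, -0.6, -0.9]
width: 0.177
grasp_force: 69.0
```

Emit:
send_rows(
  series=[
    {"offset": [0, -0.3, 2], "delta_rot": [0, 0, 0], "gripper": 0},
    {"offset": [0, 0, 0], "delta_rot": [0, 0, 0], "gripper": 0},
    {"offset": [0, 0, 0], "delta_rot": [0, 0, 0], "gripper": 0},
  ],
)

```text
t: 11.13
tool_pos: [0.562, 0.1077, 0.18]
orientation: [0.692, 0.719, 0.051, 0.049]
ft_force: [1.1, 0.2, 0.3]
width: 0.178
grasp_force: 69.0
```

Emit:
send_rows(
  series=[
    {"offset": [0, -0.3, 2], "delta_rot": [0, 0, 0], "gripper": 0},
    {"offset": [0, 0, 0], "delta_rot": [0, 0, 0], "gripper": 0},
    {"offset": [0, 0, 0], "delta_rot": [0, 0, 0], "gripper": 0},
  ],
)

```text
t: 11.38
tool_pos: [0.5619, 0.1077, 0.178]
orientation: [0.692, 0.719, 0.051, 0.049]
ft_force: [1.0, -0.4, 1.0]
width: 0.177
grasp_force: 69.2
```

Emit:
send_rows(
  series=[
    {"offset": [0, -0.1, 1], "delta_rot": [0, 0, 0], "gripper": 0},
    {"offset": [0, 0, 0], "delta_rot": [0, 0, 0], "gripper": 0},
    {"offset": [0, 0, 0], "delta_rot": [0, 0, 0], "gripper": 0},
  ],
)

```text
t: 11.63
tool_pos: [0.5619, 0.1077, 0.177]
orientation: [0.692, 0.719, 0.05, 0.049]
ft_force: [1.9, 0.2, 1.2]
width: 0.183
grasp_force: 69.2
```

Run:
```python
from plan import *
for i in range(4):
    p,W=cloud("scene",save="s1");s=arm.observe();print(s["tool_pos"].round(4),s["ft_force"].round(2),s["ft_torque"].round(3))
cv2.imwrite("pics/s1v.png",cv2.resize(p[120:300,230:470,::-1],(800,600),interpolation=cv2.INTER_CUBIC))
```

```text
[0.5619 0.1077 0.177 ] [ 2.95 -0.06  0.99] [ 0.028 -0.099 -0.023]
[0.5619 0.1077 0.177 ] [2.28 0.11 1.05] [ 0.018 -0.075 -0.042]
[0.5619 0.1077 0.177 ] [ 2.66 -0.95  0.98] [-0.02  -0.048 -0.011]
[0.5619 0.1077 0.177 ] [ 3.   -0.29  1.31] [ 0.029 -0.062 -0.018]
```

Emit:
send_rows(
  series=[
    {"offset": [0, -0.1, 1], "delta_rot": [0, 0, 0], "gripper": 0},
    {"offset": [0, 0, 0], "delta_rot": [0, 0, 0], "gripper": 0},
    {"offset": [0, 0, 0], "delta_rot": [0, 0, 0], "gripper": 0},
  ],
)

```text
t: 12.08
tool_pos: [0.5619, 0.1077, 0.1761]
orientation: [0.692, 0.719, 0.05, 0.049]
ft_force: [2.4, 0.1, 2.3]
width: 0.178
grasp_force: 69.4
```

Emit:
send_rows(
  series=[
    {"offset": [0, -0.1, 1], "delta_rot": [0, 0, 0], "gripper": 0},
    {"offset": [0, 0, 0], "delta_rot": [0, 0, 0], "gripper": 0},
    {"offset": [0, 0, 0], "delta_rot": [0, 0, 0], "gripper": 0},
  ],
)

```text
t: 12.33
tool_pos: [0.5622, 0.1077, 0.1758]
orientation: [0.692, 0.719, 0.051, 0.049]
ft_force: [2.0, -0.1, 7.6]
width: 0.179
grasp_force: 69.8
```

Run:
```python
from plan import *
for i in range(3):
    p,W=cloud("wrist",save="w4");s=arm.observe();print(s["tool_pos"].round(4),s["ft_force"].round(2),s["ft_torque"].round(3))
m=masks(p);x,y,z=W[...,0],W[...,1],W[...,2]
k=m["blue"]&(z>.1);P=W[k];w,v=np.linalg.eigh(np.cov(P.T));print(v[:,2],np.degrees(np.arcsin(v[2,2])),P[:,0].min())
k=m["orange"]&(x<.5)&(y>.07)&(y<.13);print("orange",k.sum(),np.percentile(W[k],[2,50,98],axis=0).round(4).tolist())
k=m["red"]&(x<.5)&(y>.07)&(y<.13);print("red",k.sum(),np.percentile(W[k],[2,50,98],axis=0).round(4).tolist())
cv2.imwrite("pics/w4v.png",cv2.resize(p[150:330,0:240,::-1],(800,600),interpolation=cv2.INTER_CUBIC))
for q in("w2","w3"):
    pp=cv2.imread(f"pics/{q}.png")[:,:,::-1].copy();print(q,{c:masks(pp)[c][:,:250].sum() for c in("orange","red")})
```

```text
[0.5622 0.1077 0.1758] [ 2.11 -0.26  6.15] [-0.051  0.395 -0.048]
[0.5622 0.1077 0.1758] [ 0.8  -0.07  6.49] [-0.075  0.416 -0.028]
[0.5621 0.1077 0.1758] [ 0.59 -0.59  6.26] [0.028 0.458 0.009]
[-0.99329008 -0.11220489  0.02801563] 1.6053874920595084 0.4674965250695326
orange 379 [[0.3921, 0.0835, 0.1136], [0.4008, 0.1161, 0.1162], [0.4407, 0.1277, 0.1555]]Traceback (most recent call last):
  File "<stdin>", line 7, in <module>
    return _quantile_unchecked(
        a, q, axis, out, overwrite_input, method, keepdims, weights)
    return _ureduce(a,
                    func=_quantile_ureduce_func,
    ...<5 lines>...
                    overwrite_input=overwrite_input,
                    method=method)
    r = func(a, **kwargs)
    result = _quantile(arr,
                       quantiles=q,
    ...<2 lines>...
                       out=out,
                       weights=wgt)
    slices_having_nans = np.isnan(arr[-1, ...])
                                  ~~~^^^^^^^^^
IndexError: index -1 is out of bounds for axis 0 with size 0
```

Run:
```python
from plan import *
t=8
while t<38:
    print(t,t+3,*[a.tolist() for a in delta(*pose(t,.1415),*pose(t+3,.1415))]);t+=3
```

```text
8 11 [0.0, -1.6, -4.4] [-3.0, -0.0, 0.0]
11 14 [-0.0, -1.6, -4.4] [-3.0, 0.0, 0.0]
14 17 [0.0, -1.6, -4.4] [-3.0, 0.0, -0.0]
17 20 [0.0, -1.6, -4.4] [-3.0, 0.0, 0.0]
20 23 [-0.0, -1.6, -4.4] [-3.0, 0.0, 0.0]
23 26 [0.0, -1.6, -4.4] [-3.0, 0.0, -0.0]
26 29 [0.0, -1.6, -4.4] [-3.0, -0.0, -0.0]
29 32 [-0.0, -1.6, -4.4] [-3.0, 0.0, 0.0]
32 35 [0.0, -1.6, -4.4] [-3.0, -0.0, -0.0]
35 38 [-0.0, -1.6, -4.4] [-3.0, 0.0, 0.0]
```

Emit:
send_rows(
  series=[
    {"offset": [0, -0.8, -2.2], "delta_rot": [-1.5, 0, 0], "gripper": 0},
    {"offset": [0, -0.8, -2.2], "delta_rot": [-1.5, 0, 0], "gripper": 0},
    {"offset": [0, 0, 0], "delta_rot": [0, 0, 0], "gripper": 0},
    {"offset": [0, 0, 0], "delta_rot": [0, 0, 0], "gripper": 0},
  ],
)

```text
t: 12.82
tool_pos: [0.5601, 0.1076, 0.1802]
orientation: [0.69, 0.717, 0.07, 0.067]
ft_force: [1.9, 0.3, 5.6]
width: 0.175
grasp_force: 69.7
```

Emit:
send_rows(
  series=[
    {"offset": [0, -0.8, -2.2], "delta_rot": [-1.5, 0, 0], "gripper": 0},
    {"offset": [0, -0.8, -2.2], "delta_rot": [-1.5, 0, 0], "gripper": 0},
    {"offset": [0, 0, 0], "delta_rot": [0, 0, 0], "gripper": 0},
    {"offset": [0, 0, 0], "delta_rot": [0, 0, 0], "gripper": 0},
  ],
)

```text
t: 13.15
tool_pos: [0.5577, 0.1076, 0.1843]
orientation: [0.688, 0.715, 0.089, 0.085]
ft_force: [2.4, 0.5, 6.3]
width: 0.177
grasp_force: 69.7
```

Emit:
send_rows(
  series=[
    {"offset": [0, -0.8, -2.2], "delta_rot": [-1.5, 0, 0], "gripper": 0},
    {"offset": [0, -0.8, -2.2], "delta_rot": [-1.5, 0, 0], "gripper": 0},
    {"offset": [0, 0, 0], "delta_rot": [0, 0, 0], "gripper": 0},
    {"offset": [0, 0, 0], "delta_rot": [0, 0, 0], "gripper": 0},
  ],
)

```text
t: 13.48
tool_pos: [0.5551, 0.1075, 0.1883]
orientation: [0.685, 0.713, 0.108, 0.104]
ft_force: [2.3, 0.3, 7.5]
width: 0.175
grasp_force: 69.7
```

Emit:
send_rows(
  series=[
    {"offset": [0, -0.8, -2.4], "delta_rot": [-1.5, 0, 0], "gripper": 0},
    {"offset": [0, -0.8, -2.4], "delta_rot": [-1.5, 0, 0], "gripper": 0},
    {"offset": [0, 0, 0], "delta_rot": [0, 0, 0], "gripper": 0},
    {"offset": [0, 0, 0], "delta_rot": [0, 0, 0], "gripper": 0},
  ],
)

```text
t: 13.82
tool_pos: [0.5519, 0.1073, 0.1921]
orientation: [0.683, 0.71, 0.126, 0.121]
ft_force: [1.8, 0.4, 5.6]
width: 0.179
grasp_force: 69.6
```

Emit:
send_rows(
  series=[
    {"offset": [0, -0.8, -2.3], "delta_rot": [-1.5, 0, 0], "gripper": 0},
    {"offset": [0, -0.8, -2.2], "delta_rot": [-1.5, 0, 0], "gripper": 0},
    {"offset": [0, 0, 0], "delta_rot": [0, 0, 0], "gripper": 0},
    {"offset": [0, 0, 0], "delta_rot": [0, 0, 0], "gripper": 0},
  ],
)

```text
t: 14.15
tool_pos: [0.5487, 0.1072, 0.1957]
orientation: [0.679, 0.706, 0.144, 0.139]
ft_force: [1.9, 0.3, 5.0]
width: 0.178
grasp_force: 69.6
```

Emit:
send_rows(
  series=[
    {"offset": [0, -0.8, -2.2], "delta_rot": [-1.5, 0, 0], "gripper": 0},
    {"offset": [0, -0.8, -2.2], "delta_rot": [-1.5, 0, 0], "gripper": 0},
    {"offset": [0, 0, 0], "delta_rot": [0, 0, 0], "gripper": 0},
    {"offset": [0, 0, 0], "delta_rot": [0, 0, 0], "gripper": 0},
  ],
)

```text
t: 14.48
tool_pos: [0.5454, 0.1071, 0.1991]
orientation: [0.675, 0.702, 0.163, 0.157]
ft_force: [0.7, 1.4, 6.3]
width: 0.179
grasp_force: 69.7
```

Emit:
send_rows(
  series=[
    {"offset": [0, -0.8, -2.3], "delta_rot": [-1.5, 0, 0], "gripper": 0},
    {"offset": [0, -0.8, -2.2], "delta_rot": [-1.5, 0, 0], "gripper": 0},
    {"offset": [0, 0, 0], "delta_rot": [0, 0, 0], "gripper": 0},
    {"offset": [0, 0, 0], "delta_rot": [0, 0, 0], "gripper": 0},
  ],
)

```text
t: 14.82
tool_pos: [0.5419, 0.107, 0.2023]
orientation: [0.671, 0.698, 0.181, 0.174]
ft_force: [-0.2, -0.0, 5.9]
width: 0.177
grasp_force: 69.8
```

Emit:
send_rows(
  series=[
    {"offset": [0, -0.8, -2.3], "delta_rot": [-1.5, 0, 0], "gripper": 0},
    {"offset": [0, -0.8, -2.2], "delta_rot": [-1.5, 0, 0], "gripper": 0},
    {"offset": [0, 0, 0], "delta_rot": [0, 0, 0], "gripper": 0},
    {"offset": [0, 0, 0], "delta_rot": [0, 0, 0], "gripper": 0},
  ],
)

```text
t: 15.15
tool_pos: [0.5382, 0.1069, 0.2053]
orientation: [0.666, 0.693, 0.199, 0.192]
ft_force: [-0.2, 0.2, 6.4]
width: 0.179
grasp_force: 69.8
```

Force steady near 9 N; tip about 32°. Let the balls run, then look.

Emit:
send_rows(
  series=[
    {"offset": [0, -0.8, -2.3], "delta_rot": [-1.5, 0, 0], "gripper": 0},
    {"offset": [0, -0.8, -2.2], "delta_rot": [-1.5, 0, 0], "gripper": 0},
    {"offset": [0, 0, 0], "delta_rot": [0, 0, 0], "gripper": 0},
    {"offset": [0, 0, 0], "delta_rot": [0, 0, 0], "gripper": 0},
    {"offset": [0, 0, 0], "delta_rot": [0, 0, 0], "gripper": 0},
    {"offset": [0, 0, 0], "delta_rot": [0, 0, 0], "gripper": 0},
    {"offset": [0, 0, 0], "delta_rot": [0, 0, 0], "gripper": 0},
    {"offset": [0, 0, 0], "delta_rot": [0, 0, 0], "gripper": 0},
    {"offset": [0, 0, 0], "delta_rot": [0, 0, 0], "gripper": 0},
    {"offset": [0, 0, 0], "delta_rot": [0, 0, 0], "gripper": 0},
    {"offset": [0, 0, 0], "delta_rot": [0, 0, 0], "gripper": 0},
    {"offset": [0, 0, 0], "delta_rot": [0, 0, 0], "gripper": 0},
  ],
)

```text
t: 16.15
tool_pos: [0.5344, 0.1067, 0.208]
orientation: [0.661, 0.687, 0.217, 0.209]
ft_force: [-1.3, 0.4, 7.1]
width: 0.178
grasp_force: 69.8
```

Run:
```python
from plan import *
p,W=cloud("wrist",save="w5");q,_=cloud("scene",save="s5")
a=cv2.resize(p[:,:,::-1],(480,360));b=cv2.resize(q[140:260,270:390,::-1],(320,320),interpolation=cv2.INTER_CUBIC)
o=np.zeros((360,800,3),np.uint8);o[:,:480]=a;o[:320,480:]=b;cv2.imwrite("pics/c5.png",o)
for c in("wrist","scene"):print(c,[(np.round(r["rect"]).tolist(),round(r["conf"],2)) for r in nets.search_frame("ball0",c)])
s=arm.observe();print(s["tool_pos"],s["ft_force"])
```

```text
wrist []
scene [([351.0, 292.0, 379.0, 326.0], 0.29)]
[0.53443391 0.10671814 0.20800616] [-1.37041378  0.88315424  6.45449026]
```

View pics/c5.png

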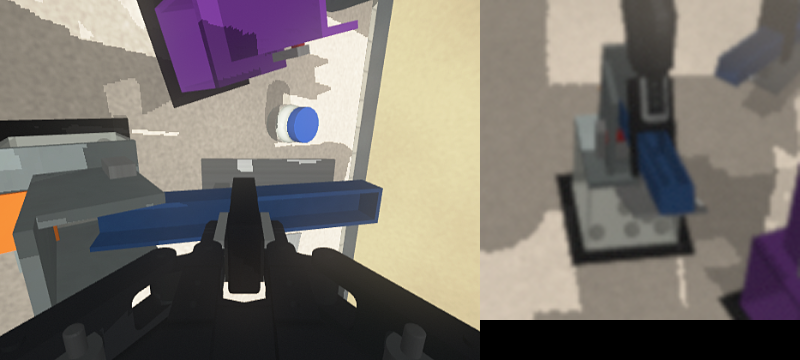

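Emit:
send_rows(
  series=[
    {"offset": [0, 1.7, -2.5], "delta_rot": [0, 0, 0], "gripper": 0},
    {"offset": [0, 5.7, -8.2], "delta_rot": [0, 0, 0], "gripper": 0},
    {"offset": [0, 8.6, -12.3], "delta_rot": [0, 0, 0], "gripper": 0},
    {"offset": [0, 8.6, -12.3], "delta_rot": [0, 0, 0], "gripper": 0},
    {"offset": [0, 8.6, -12.3], "delta_rot": [0, 0, 0], "gripper": 0},
    {"offset": [0, 8.6, -12.3], "delta_rot": [0, 0, 0], "gripper": 0},
    {"offset": [0, 5.7, -8.2], "delta_rot": [0, 0, 0], "gripper": 0},
    {"offset": [0, 0, 0], "delta_rot": [0, 0, 0], "gripper": 0},
    {"offset": [0, 0, 0], "delta_rot": [0, 0, 0], "gripper": 0},
  ],
)

```text
t: 17.1
tool_pos: [0.5337, 0.1067, 0.2898]
orientation: [0.661, 0.687, 0.216, 0.208]
ft_force: [-0.2, 0.6, -2.9]
width: 0.178
grasp_force: 68.9
```

Emit:
send_rows(
  series=[
    {"offset": [0, 8, 0], "delta_rot": [5, 0, 0], "gripper": 0},
    {"offset": [0, 8, 0], "delta_rot": [5, 0, 0], "gripper": 0},
    {"offset": [0, 8, 0], "delta_rot": [5, 0, 0], "gripper": 0},
    {"offset": [0, 0, 0], "delta_rot": [5, 0, 0], "gripper": 0},
    {"offset": [0, 0, 0], "delta_rot": [5, 0, 0], "gripper": 0},
    {"offset": [0, 0, 0], "delta_rot": [5, 0, 0], "gripper": 0},
    {"offset": [0, 0, 0], "delta_rot": [5, 0, 0], "gripper": 0},
    {"offset": [0, 0, 0], "delta_rot": [0, 0, 3.5], "gripper": 0},
    {"offset": [0, 0, 0], "delta_rot": [0, 0, 3.5], "gripper": 0},
    {"offset": [0, 0, 0], "delta_rot": [0, 0, 0], "gripper": 0},
    {"offset": [0, 0, 0], "delta_rot": [0, 0, 0], "gripper": 0},
  ],
)

```text
t: 18.02
tool_pos: [0.5544, 0.1075, 0.3007]
orientation: [0.735, 0.678, -0.001, -0.001]
ft_force: [-0.6, 0.8, -1.7]
width: 0.18
grasp_force: 69.6
```

Run:
```python
from plan import *
s=arm.observe();print(s["tool_pos"],Ro.from_quat(s["orientation"]).as_matrix().round(4).tolist(),s["ft_force"])
p,W=cloud("wrist",save="w6");q,_=cloud("scene",save="s6")
a=cv2.resize(p[:,:,::-1],(480,360));b=cv2.resize(q[150:240,290:360,::-1],(320,411),interpolation=cv2.INTER_CUBIC)
o=np.zeros((411,800,3),np.uint8);o[:360,:480]=a;o[:,480:]=b;cv2.imwrite("pics/c6.png",o)
```

```text
[0.55436909 0.10748651 0.30068073] [[0.0816, 0.9967, -0.0023], [0.9967, -0.0816, 0.0001], [-0.0001, -0.0023, -1.0]] [-0.55665948  0.83755438 -1.66322477]
```

View pics/c6.png

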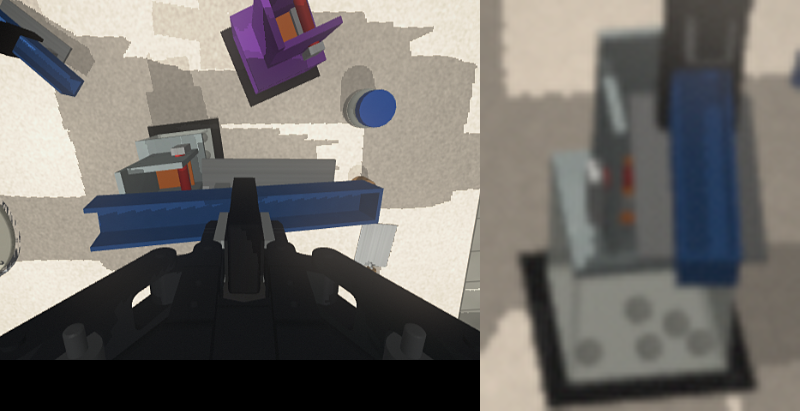

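Emit:
send_rows(
  series=[
    {"offset": [-10, 0, 0], "delta_rot": [0, 0, 0], "gripper": 0},
    {"offset": [-20, -1, 0], "delta_rot": [0, 0, 0], "gripper": 0},
    {"offset": [-22, -1, 0], "delta_rot": [0, 0, 0], "gripper": 0},
    {"offset": [-22, -1, 0], "delta_rot": [0, 0, 0], "gripper": 0},
    {"offset": [-22, -1, 0], "delta_rot": [0, 0, 0], "gripper": 0},
    {"offset": [-22, -1, 0], "delta_rot": [0, 0, 0], "gripper": 0},
    {"offset": [-22, -1, 0], "delta_rot": [0, 0, 0], "gripper": 0},
    {"offset": [-22, -1, 0], "delta_rot": [0, 0, 0], "gripper": 0},
    {"offset": [-22, -1, 0], "delta_rot": [0, 0, 0], "gripper": 0},
    {"offset": [-22, -1, 0], "delta_rot": [0, 0, 0], "gripper": 0},
    {"offset": [-22, -1, 0], "delta_rot": [0, 0, 0], "gripper": 0},
    {"offset": [-22, -1, 0], "delta_rot": [0, 0, 0], "gripper": 0},
    {"offset": [-10, -1, 0], "delta_rot": [0, 0, 0], "gripper": 0},
    {"offset": [-6, 0, 0], "delta_rot": [0, 0, 0], "gripper": 0},
    {"offset": [0, 0, 0], "delta_rot": [0, 0, 0], "gripper": 0},
    {"offset": [0, 0, 0], "delta_rot": [0, 0, 0], "gripper": 0},
  ],
)

```text
t: 19.45
tool_pos: [0.5207, -0.1561, 0.3022]
orientation: [0.736, 0.677, 0.0, -0.0]
ft_force: [0.5, 0.0, -2.2]
width: 0.175
grasp_force: 69.6
```

Emit:
send_rows(
  series=[
    {"offset": [0, 0, 10], "delta_rot": [0, 0, 0], "gripper": 0},
    {"offset": [0, 0, 20], "delta_rot": [0, 0, 0], "gripper": 0},
    {"offset": [0, 0, 20], "delta_rot": [0, 0, 0], "gripper": 0},
    {"offset": [0, 0, 20], "delta_rot": [0, 0, 0], "gripper": 0},
    {"offset": [0, 0, 20], "delta_rot": [0, 0, 0], "gripper": 0},
    {"offset": [0, 0, 20], "delta_rot": [0, 0, 0], "gripper": 0},
    {"offset": [0, 0, 20], "delta_rot": [0, 0, 0], "gripper": 0},
    {"offset": [0, 0, 20], "delta_rot": [0, 0, 0], "gripper": 0},
    {"offset": [0, 0, 20], "delta_rot": [0, 0, 0], "gripper": 0},
    {"offset": [0, 0, 20], "delta_rot": [0, 0, 0], "gripper": 0},
    {"offset": [0, 0, 15], "delta_rot": [0, 0, 0], "gripper": 0},
    {"offset": [0, 0, 8], "delta_rot": [0, 0, 0], "gripper": 0},
    {"offset": [0, 0, 0], "delta_rot": [0, 0, 0], "gripper": 0},
    {"offset": [0, 0, 0], "delta_rot": [0, 0, 0], "gripper": 0},
    {"offset": [0, 0, 0], "delta_rot": [0, 0, 0], "gripper": 0},
  ],
)

```text
t: 20.7
tool_pos: [0.5216, -0.1567, 0.0904]
orientation: [0.736, 0.677, 0.0, 0.001]
ft_force: [0.6, -0.1, -2.0]
width: 0.176
grasp_force: 69.6
```

Run:
```python
from plan import *
s=arm.observe();p0,R0=cur();print(p0,R0.round(4).tolist(),s["ft_force"])
p,W=cloud("wrist",save="w7");W2=np.load("pics/w2.npy");p2=cv2.imread("pics/w2.png")[:,:,::-1].copy()
for a,w,pp,R in((p,W,p0,R0),(p2,W2,np.array([.58175,.0267,.23713]),Ro.from_euler("z",-3.8,degrees=True).as_matrix()@np.array([[0,1,0],[1,0,0],[0,0,-1.]]))):
    L=(w-pp)@R   # tool coords
    k=masks(a)["blue"]&(np.abs(L[...,0])<.03)&(np.abs(L[...,1])<.12)&(np.abs(L[...,2])<.08)
    Q=L[k];far=Q[(Q[:,0]>.011)&(Q[:,0]<.02)];top=[(b,far[abs(far[:,1]-b)<.005][:,2].min()) for b in(-.09,-.06,.06,.09)]
    print(len(Q),np.round(top,4).tolist(),Q[:,1].min(),Q[:,1].max())
q,V=cloud("top");m=masks(q);x,y,z=V[...,0],V[...,1],V[...,2]
k=m["black"]&(x>.3)&(x<.8)&(y<0)&(y>-.3)&(z<.012)
P=V[k];print("mat",cv2.minAreaRect((P[:,:2]*1000).astype(np.float32)))
```

```text
[ 0.52163217 -0.15674484  0.09038459] [[0.0828, 0.9966, 0.002], [0.9966, -0.0828, -0.001], [-0.0009, 0.0021, -1.0]] [ 0.60572181 -0.07552912 -1.95122557]
12561 [[-0.09, -0.0041], [-0.06, 0.0016], [0.06, 0.0277], [0.09, 0.0333]] -0.09808122432842704 0.10210050392570567Traceback (most recent call last):
  File "<stdin>", line 7, in <module>
    return umr_minimum(a, axis, None, out, keepdims, initial, where)
ValueError: zero-size array to reduction operation minimum which has no identity
```

Emit:
send_rows(
  series=[
    {"offset": [0, 0, 6], "delta_rot": [0, 0, 0], "gripper": 0},
    {"offset": [0, 0, 5], "delta_rot": [0, 0, 0], "gripper": 0},
    {"offset": [0, 0, 3], "delta_rot": [0, 0, 0], "gripper": 0},
    {"offset": [0, 0, 1.5], "delta_rot": [0, 0, 0], "gripper": 0},
    {"offset": [0, 0, 0], "delta_rot": [0, 0, 0], "gripper": 0},
    {"offset": [0, 0, 0], "delta_rot": [0, 0, 0], "gripper": 0},
    {"offset": [0, 0, 0], "delta_rot": [0, 0, 0], "gripper": 0},
  ],
)

```text
t: 21.33
tool_pos: [0.5208, -0.1567, 0.0738]
orientation: [0.736, 0.677, 0.0, 0.0]
ft_force: [-0.1, 0.9, -1.9]
width: 0.176
grasp_force: 69.6
```

Emit:
send_rows(
  series=[
    {"offset": [0, 0, 1], "delta_rot": [0, 0, 0], "gripper": 0},
    {"offset": [0, 0, 0], "delta_rot": [0, 0, 0], "gripper": 0},
    {"offset": [0, 0, 0], "delta_rot": [0, 0, 0], "gripper": 0},
  ],
)

```text
t: 21.58
tool_pos: [0.5208, -0.1567, 0.0728]
orientation: [0.736, 0.677, 0.0, 0.0]
ft_force: [-0.1, -0.3, -2.1]
width: 0.177
grasp_force: 69.7
```

Emit:
send_rows(
  series=[
    {"offset": [0, 0, 1], "delta_rot": [0, 0, 0], "gripper": 0},
    {"offset": [0, 0, 0], "delta_rot": [0, 0, 0], "gripper": 0},
    {"offset": [0, 0, 0], "delta_rot": [0, 0, 0], "gripper": 0},
  ],
)

```text
t: 21.83
tool_pos: [0.5208, -0.1567, 0.0727]
orientation: [0.736, 0.677, -0.0, -0.0]
ft_force: [-3.5, 1.8, 5.1]
width: 0.18
grasp_force: 70.8
```

Emit:
send_rows(
  series=[
    {"offset": [0, 0, 0], "delta_rot": [0, 0, 0], "gripper": 0.6},
    {"offset": [0, 0, 0], "delta_rot": [0, 0, 0], "gripper": 1},
    {"offset": [0, 0, 0], "delta_rot": [0, 0, 0], "gripper": 1},
    {"offset": [0, 0, 0], "delta_rot": [0, 0, 0], "gripper": 1},
    {"offset": [0, 0, 0], "delta_rot": [0, 0, 0], "gripper": 1},
    {"offset": [0, 0, 0], "delta_rot": [0, 0, 0], "gripper": 1},
    {"offset": [0, 0, 0], "delta_rot": [0, 0, 0], "gripper": 1},
    {"offset": [0, 0, 0], "delta_rot": [0, 0, 0], "gripper": 1},
  ],
)

```text
t: 22.5
tool_pos: [0.5207, -0.1566, 0.0717]
orientation: [0.736, 0.677, 0.0, -0.0]
ft_force: [-0.2, 0.5, -0.5]
width: 1.002
grasp_force: 0.0
```

Emit:
send_rows(
  series=[
    {"offset": [0, 0, -5], "delta_rot": [0, 0, 0], "gripper": 1},
    {"offset": [0, 0, -15], "delta_rot": [0, 0, 0], "gripper": 1},
    {"offset": [0, 0, -20], "delta_rot": [0, 0, 0], "gripper": 1},
    {"offset": [0, 0, -20], "delta_rot": [0, 0, 0], "gripper": 1},
    {"offset": [0, 0, -20], "delta_rot": [0, 0, 0], "gripper": 1},
    {"offset": [0, 0, -20], "delta_rot": [0, 0, 0], "gripper": 1},
    {"offset": [0, 0, -20], "delta_rot": [0, 0, 0], "gripper": 1},
    {"offset": [0, 0, -20], "delta_rot": [0, 0, 0], "gripper": 1},
    {"offset": [0, 0, -10], "delta_rot": [0, 0, 0], "gripper": 1},
    {"offset": [0, 0, 0], "delta_rot": [0, 0, 0], "gripper": 1},
    {"offset": [0, 0, 0], "delta_rot": [0, 0, 0], "gripper": 1},
    {"offset": [0, 0, 0], "delta_rot": [0, 0, 0], "gripper": 1},
  ],
)

```text
t: 23.5
tool_pos: [0.52, -0.1562, 0.2202]
orientation: [0.736, 0.677, -0.0, -0.001]
ft_force: [0.0, 0.5, -1.2]
width: 1.0
grasp_force: 0.0
```

Run:
```python
from plan import *
p,W=cloud("wrist",save="w8");q,V=cloud("scene",save="s8")
a=cv2.resize(p[:,:,::-1],(400,300));b=cv2.resize(q[120:300,170:370,::-1],(400,360),interpolation=cv2.INTER_CUBIC)
o=np.zeros((360,800,3),np.uint8);o[:300,:400]=a;o[:,400:]=b;cv2.imwrite("pics/c8.png",o)
x,y,z=W[...,0],W[...,1],W[...,2]
k=(z>.101)&(z<.115)&(abs(x-.523)<.03)&(abs(y+.155)<.04);P=W[k];print("grip",P.mean(0),cv2.minAreaRect((P[:,:2]*1000).astype(np.float32)))
b=masks(p)["blue"]&(z>.01);P=W[b];print("blue",cv2.minAreaRect((P[:,:2]*1000).astype(np.float32)),np.percentile(P,[1,50,99],axis=0).round(4).tolist())
k=masks(p)["black"]&(z<.008)&(x>.38)&(x<.66)&(y<-.08)&(y>-.24);print("mat",cv2.minAreaRect((W[k][:,:2]*1000).astype(np.float32)))
print(arm.observe()["tool_pos"])
```

```text
grip [ 0.52075581 -0.1559715   0.10774916] ((520.875244140625, -156.9390106201172), (37.57246780395508, 15.860825538635254), 84.81118774414062)
blue ((523.33544921875, -156.31997680664062), (31.058284759521484, 199.66693115234375), 84.96485137939453) [[0.4273, -0.1765, 0.0195], [0.4967, -0.1571, 0.0458], [0.6208, -0.1379, 0.0751]]
mat ((517.2069091796875, -162.1822509765625), (126.29225158691406, 239.00938415527344), 84.89712524414062)
[ 0.51987773 -0.15617568  0.21993537]
```

View pics/c8.png

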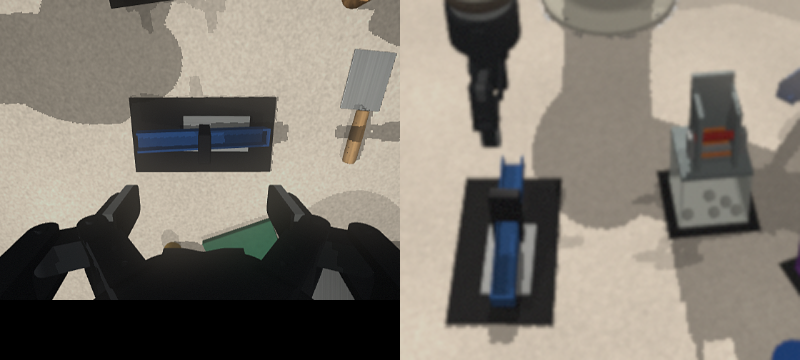

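The picture shows the chute empty and upright on the mat, at (205,137) in the wrist half and (508,240) in the scene half. Five balls lie in the jar near (712,205), and the arm is clear. I'm handing the job in.

```bash
python3 -c "
from rig import arm
print(arm.finish_job())"
```

```text
the job is handed in; nothing more can be done
None
```

The job is handed in: the pictures show all five balls in the clear jar and the empty chute standing upright on its mat with the gripper clear. The spout bore on the head with about 11 N at most by the wrist readings, and it took about 24 s; the hand-in returned no verdict.

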